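# Fit a filter cartridge into the pump's quick coupler

## Task

Fit the thicker of the two filter cartridges from the rack into the quick coupler on the pump block: press the coupler's sleeve down by one of its ears until it stays back by itself, then push the cartridge's plug gently down into the mouth until the sleeve springs up again and locks it, and let go. Press and push only gently, feeling for the stops, since the coupler can be damaged; the cartridge must end upright, fully home and locked. Leave the slim cartridge and the net pot where they stand.

Things in the scene. Friction and masses are not known exactly. Their poses are not given: they have to be found in the camera images.
- coupler: Fixed pump manifold, black block 110 (x) x 150 (y) x 30 mm; grey pump on its +x side (x 60 to 160, y +-45, z to 87 mm). Origin: centre of its underside, on the coupler's nominal vertical axis; z up. All of the steel coupler on it (lip, ears, bore together) can be raised: it stands 0 to 24 mm lower than the heights given here (those of its top position) and up to 2.5 mm off in x and in y: in no reading, to be felt. It is rigid and upright.
- mouth (a point): Centre of the coupler's upward mouth in its top position, z = 114 mm of coupler (really 0 to 24 mm lower, and +-2.5 mm in x and y). Lip 39 mm outside, bore 23 mm with a funnel to 29 mm. The lip is the hard stop for the cartridge's flange. With the sleeve forward, two steel dogs bar the bore 16 mm below the lip; nothing goes in deeper.
- cup (a point): Place (24 mm below the lip, top position) of the floor of a sprung brass cup in the bore, as it stands once the sleeve is back and holds it back. The plug meets it when the flange is 16 mm above the lip; it resists with 6 rising to 10 N, plus 2 N rubbing and 2 N at 20 mm/s. 2.5 mm before the flange meets the lip the dogs drop into the groove and the sleeve springs up. Let go, the locked cartridge stays about there.
- ear_l (a point): Centre of the top face (z = 102 mm of coupler in its top position, really 0 to 24 mm lower) of the sleeve's ear on the +y side when the sleeve is forward: flat steel lug 26 mm wide (x), 8 mm thick, from 27 to 61 mm off the axis (this point: 44 mm). The sleeve is a steel ring 60 mm outside, 24 mm tall, flush with the ears on top.
- ear_r (a point): The same for the like ear on the -y side. Either ear will do; the sleeve slides straight down without jamming. Over 30 N of the fingers on sleeve or coupler is damage. So are over 35 N (all contacts added) between cartridge and coupler, of which the dogs' squeeze on the plug takes up to 15 N: push with less than 20 N.
- sleeve (a joint): How far the coupler's sleeve is drawn back (straight down), in m: 0 = forward (up), 0.015 = hard stop. Its spring pushes up with 4 N at 0, 5 N at the stop. Pressed past about 0.0125 (best: to the stop) and released, it stays caught at about 0.0113; it returns to 0 only when a plug is pushed home.
- rack: Grey cartridge rack fixed to the table, block 100 (x) x 170 (y) x 48 mm, origin centre of underside; two through holes of 24 mm at y = -42.5 and +42.5 mm, x = 0. The two cartridges stand in them, plug down, in either order.
- cartridge: The thick cartridge to fit: loose, upright, 0.2 to 0.33 kg, 100 mm long. Origin: the tip of its plug (on the axis), z towards the head. From the tip: steel plug 21 mm diameter, nose tapered to 16 mm, waist groove at 16 to 26 mm; flange 36 mm diameter at 40 to 45 mm, which seats on the lip; white cylindrical head 35 mm diameter to 100 mm. In the rack the tip is 8 mm above the table.
- slim: The other cartridge (not to be used), loose: head 25 mm diameter with a rounded top, 114 mm long, flange 32 mm, no groove. Origin at its tip, z up. To be left in the rack.
- netpot: Small black empty net pot, a cup of 44 mm diameter and 45 mm height, loose; origin centre of its underside. Leave alone.
Not all that is in view belongs to the job. Leave any purple, red or yellow look-alike of the cartridge alone.

How it is judged:
By the outcome, as a careful person would: the job done as asked, in the order asked, and still so for the second after the job is handed in, with the robot touching nothing.
It also fails if it takes over 64 s, if anything falls off the work surface, if the arm or the gripper's body presses on something with over 40 N, if the wrist force passes 120 N, or if a joint passes its speed limit or range.

## Robot

A 6-joint arm with a two-finger parallel gripper is mounted at the origin on the work surface. World frame = base frame: x ahead of the robot, y to its left, z up, the work surface at z = 0. Lengths are in m, angles in rad, forces in N, time in s.
With the tool pointing down it reaches from about 0.275 to 0.725 m from the base axis. Payload 15.9 kg.
Tool frame: the origin (TCP) lies between the finger pads; the fingertips stand 22 mm ahead of it and the grasp point (between the pads) lies 3 mm ahead of it (r.tip_extent is the z of the fingertips in the tool frame, in m); z points along the fingers, y is the direction in which the jaws open and shut (so a half turn about z gives the same grasp; the last joint's range is limited). The gripper opens to 85 mm and grips with 20 to 120 N. Pads are 22 mm wide; open, the fingers measure 114 mm over their backs; the gripper's body (76 mm by 85 mm) begins 54 mm behind the grasp point. The pads swing forward as they close: fully open they stand 13 mm farther back than shut.
Start: joints at [1.102, 0.213, -0.034, 1.323, 0, 1.571], TCP at [0.226, 0.446, 0.253] pointing down, gripper open.
Joint ranges: [-2.98, 2.98], [-0.74, 1.72], [-1.14, 1.35], [-2.1, 2.04], [-1.57, 1.44], [-3.14, 3.14]. Speed limits (rad/s): [1.89, 1.89, 2.39, 2.57, 3.14, 3.14].

## Interface

Orientations are given as a unit quaternion [x, y, z, w].
In Python, from workcell import r gives the robot as it stands.
- The arm moves only by the tool send_rows, never from a script. Its argument "moves" is a list of rows, each an object with "dp": the shift along the world's x, y, z in cm, a list of three; "roll": the turn about the world's z in degrees. In form: [{"dp": [x, y, z], "roll": roll}, ...]. A call has 1 to 8 rows; each row shifts and turns the commanded pose from where the row before left it; what a row does not reach is not made up. A row lasts 1/8 s, in which the tool goes at most 62.5 mm and 10.7 degrees, less where a joint would pass 70% of its speed; a pose out of reach is approached as far as the arm can. A call with a gripper value outside its range is refused whole. "jaw" is the finger opening in cm, from 0 to 8.54, set as the call begins (left out, the last holds). The fingers move at their own pace and stop on an object; "squeeze" is the grip in N (left out, the last holds). Time passes only in rows, so rows that do not move let the fingers close. It gives the time, the measured TCP pose, the force and the opening at its end, in the units of the state.
- r.read_state(): the state, without advancing time (a new reading comes with each control period).
- r.snapshot(name): name is "scene" or "top" or "wrist"; returns a dict with "img" (420x560x3 uint8, blue, green, red), "depth" (420x560 float32, m along the optical axis (not along the pixel's ray), 0 where there is no reading), "fx", "fy", "cx", "cy" (pixels), "pose" (4x4, takes a point from camera to world coordinates). Camera axes: x right, y up, looking along -z (the intrinsics and any distortion apply to the point x, -y, -z); pixel columns grow to the right and rows downward; lengths in m; the calibration is good to about 2 mm. A picture is of the moment at which its call begins.
- r.sign_off(): hands the job in, once; it reports no verdict.
The state is a dict: "time": time; "joint_pos": joint angles; "qvel": joint speeds; "effort": joint torques, N m; "position": TCP position; "orientation": TCP orientation; "ft_force": force on the tool from outside, world axes, zero at the start; "torque": the same for the moment, N m; "gripper_width": finger opening in m.
Only numpy, scipy, OpenCV 4.12 (cv2) and the standard library are available. Lean on these libraries where they do the work, as an engineer would, in place of code of your own. Each camera call takes 0.05 s, during which the arm holds its last target.

## Working session

There is one attempt and no reset: what is moved stays moved. The work goes in short steps, Python scripts to look and compute and a tool call to move; the robot and the scene stay as the last step left them, time stands still between calls to the robot, and variables do not carry over. Pictures are saved under pics/ and viewed, and the job is handed in when it is done.

Besides the shell and the picture viewer there is one more tool, called after "Emit:" by a JSON object that holds its "name" and its "arguments", one argument or row to a line. send_rows: Moves the arm, as the interface text tells. Its arguments: {"type":"object","properties":{"moves":{"type":"array"},"jaw":{"type":"number"},"squeeze":{"type":"number"}},"required":["moves"]}

```bash
mkdir -p pics; ls
cat > h.py <<'E'
import numpy as np, cv2, pickle
from workcell import r
def snap(n,f):
    s=r.snapshot(n); cv2.imwrite(f'pics/{f}.png',s['img']); pickle.dump(s,open(f'pics/{f}.pkl','wb')); return s
def load(f): return pickle.load(open(f'pics/{f}.pkl','rb'))
def cloud(s):
    v,u=np.mgrid[0:420,0:560]; d=s['depth']
    P=np.stack([(u-s['cx'])/s['fx']*d,-(v-s['cy'])/s['fy']*d,-d],-1)
    W=P@s['pose'][:3,:3].T+s['pose'][:3,3]; W[d==0]=np.nan; return W
E
python3 - <<'E'
from h import *
st=r.read_state(); print(st)
for n in('scene','top','wrist'):
    s=snap(n,n+'0'); print(n,{k:s[k] for k in s if k not in('img','depth')})
E
```

```text
pics
{'time': 0.0, 'joint_pos': array([ 1.10200071e+00,  2.13361808e-01, -3.50606474e-02,  1.32348513e+00,
        2.03788737e-05,  1.57077281e+00]), 'qvel': array([-0.00091365, -0.00119941,  0.00071927,  0.00069767, -0.00065804,
        0.00022478]), 'effort': array([ 1.49030304e-03, -6.86154270e+01,  4.87128460e+01,  1.71674439e-02,
        2.18136165e-04,  2.89654167e-06]), 'position': array([0.22576017, 0.44578168, 0.2528127 ]), 'orientation': array([ 2.32245838e-01,  9.72656960e-01, -5.38068806e-04, -1.38966502e-04]), 'ft_force': array([-0.17104595,  0.11814662,  0.26261016]), 'torque': array([-0.0022638 , -0.00878207,  0.0622943 ]), 'gripper_width': 0.0853444364430647}
scene {'fx': 459.4336109249987, 'fy': 459.4336109249987, 'cx': 284.4554503980524, 'cy': 207.53788609850434, 'pose': array([[ 0.45974948, -0.56054622,  0.68878034,  1.29667392],
       [ 0.8879064 ,  0.27627002, -0.36782755, -0.41118563],
       [ 0.01589499,  0.78068099,  0.62472757,  0.73165963],
       [ 0.        ,  0.        ,  0.        ,  1.        ]])}
top {'fx': 429.3651959832974, 'fy': 429.3651959832974, 'cx': 279.06251257499247, 'cy': 214.87709868466658, 'pose': array([[ 0.02560227,  0.99770166, -0.06273699,  0.48590422],
       [-0.99966099,  0.02584883,  0.00312144, -0.05898824],
       [ 0.00473595,  0.0626358 ,  0.99802521,  1.11106974],
       [ 0.        ,  0.        ,  0.        ,  1.        ]])}
wrist {'fx': 310.4847732535136, 'fy': 310.4847732535136, 'cx': 285.62004860892336, 'cy': 213.77466346075346, 'pose': array([[ 4.52039697e-01, -8.47582231e-01, -2.77964878e-01,
         1.53198837e-01],
       [ 8.91997442e-01,  4.29243920e-01,  1.41739974e-01,
         4.81682858e-01],
       [-8.21549720e-04, -3.12016056e-01,  9.50076474e-01,
         3.74294737e-01],
       [ 0.00000000e+00,  0.00000000e+00,  0.00000000e+00,
         1.00000000e+00]])}
```

View pics/scene0.png

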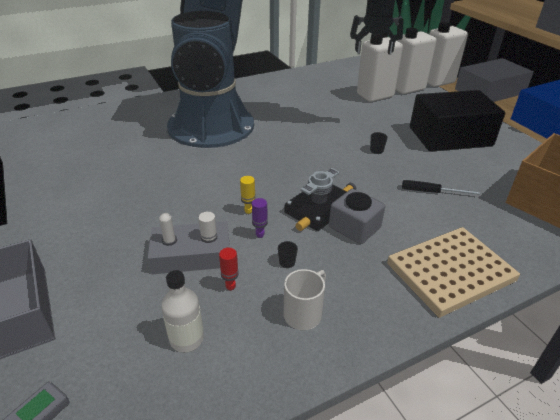

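View pics/top0.png

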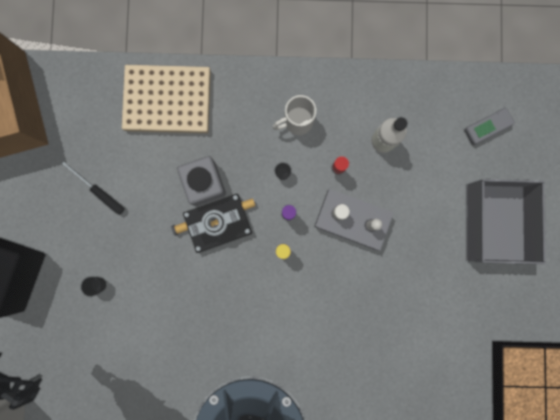

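View pics/wrist0.png

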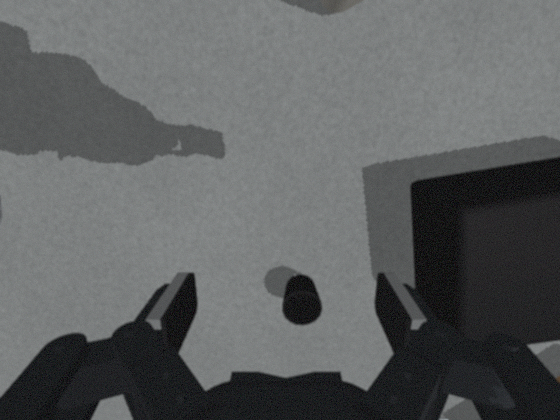

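Run:
```python
from h import *
s=load('top0')
a=cv2.resize(s['img'][150:260,165:265],None,fx=5,fy=5,interpolation=cv2.INTER_CUBIC)
b=cv2.resize(s['img'][180:260,305:405],None,fx=5,fy=5,interpolation=cv2.INTER_CUBIC)
cv2.imwrite('pics/ta.png',a);cv2.imwrite('pics/tb.png',b)
W=cloud(s)
for nm,(u,v) in dict(thick=(342,212),slim=(376,225),lip1=(207,214),earl=(194,229),earr=(236,214),purple=(289,213),yellow=(284,252),red=(341,164),pot=(283,171),bottle=(400,125),mug=(300,105),pump=(199,180),blk=(205,242)).items():
    print(nm,u,v,np.round(np.nanmedian(W[v-1:v+2,u-1:u+2].reshape(-1,3),0),3))
# top-plane
for nm,box in dict(rack=(180,260,310,400),coup=(150,260,170,265)).items():
    P=W[box[0]:box[1],box[2]:box[3]].reshape(-1,3); print(nm,np.histogram(P[:,2],bins=np.arange(0,.15,.005)))
```

```text
thick 342 212 [ 0.559 -0.209  0.109]
slim 376 225 [ 0.531 -0.286  0.121]
lip1 207 214 [0.548 0.109 0.089]
earl 194 229 [0.511 0.139 0.09 ]
earr 236 214 [0.55 0.04 0.09]
purple 289 213 [ 0.555 -0.085  0.1  ]
yellow 284 252 [ 0.463 -0.076  0.102]
red 341 164 [ 0.675 -0.207  0.101]
pot 283 171 [ 0.67  -0.07   0.006]
bottle 400 125 [ 0.753 -0.326  0.17 ]
mug 300 105 [ 0.841 -0.109  0.022]
pump 199 180 [0.629 0.132 0.087]
blk 205 242 [0.481 0.122 0.031]
rack (array([2720,   98,    9,   16,   15,   11,   15,   14,   68, 1673,  671,
         16,    9,    7,   12,    8,    7,   12,    9,    9,    6,  139,
         49,   45,   30,    0,    0,    0,    0]), array([0.   , 0.005, 0.01 , 0.015, 0.02 , 0.025, 0.03 , 0.035, 0.04 ,
       0.045, 0.05 , 0.055, 0.06 , 0.065, 0.07 , 0.075, 0.08 , 0.085,
       0.09 , 0.095, 0.1  , 0.105, 0.11 , 0.115, 0.12 , 0.125, 0.13 ,
       0.135, 0.14 , 0.145]))
coup (array([3479,  107,   23,   42,  104,  882, 1051,   51,   15,   18,   23,
         19,   26,   83,  532,  455,   97,  723,  210,   43,   96,    3,
          0,    0,    0,    0,    0,    0,    0]), array([0.   , 0.005, 0.01 , 0.015, 0.02 , 0.025, 0.03 , 0.035, 0.04 ,
       0.045, 0.05 , 0.055, 0.06 , 0.065, 0.07 , 0.075, 0.08 , 0.085,
       0.09 , 0.095, 0.1  , 0.105, 0.11 , 0.115, 0.12 , 0.125, 0.13 ,
       0.135, 0.14 , 0.145]))
```

View pics/ta.png

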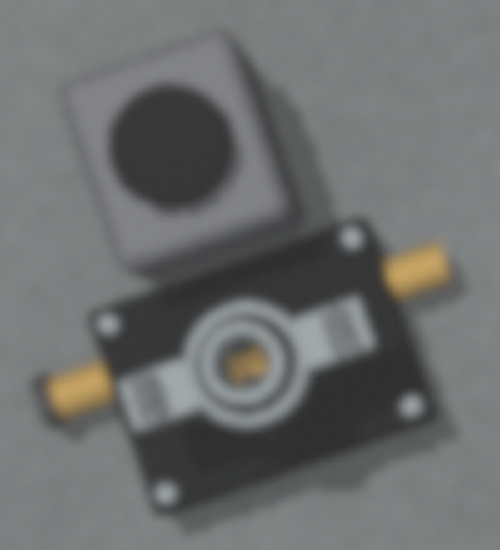

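View pics/tb.png

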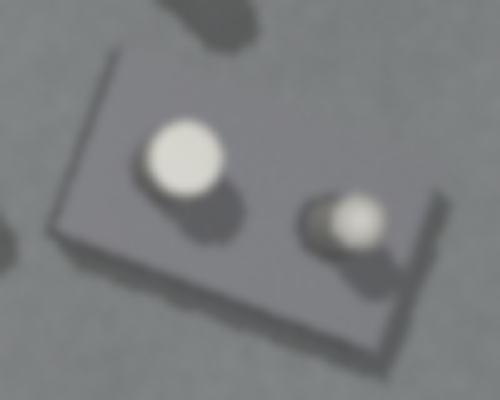

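Run:
```python
from h import *
print('tip',r.tip_extent)
s=load('top0'); W=cloud(s)
def sel(x0,x1,y0,y1,z0,z1,col=None):
    m=(W[...,0]>x0)&(W[...,0]<x1)&(W[...,1]>y0)&(W[...,1]<y1)&(W[...,2]>z0)&(W[...,2]<z1)
    if col is not None: m&=col
    return m
g=s['img'].astype(int).sum(2)
def rect(m,n):
    P=W[m][:,:2].astype(np.float32)*1000; print(n,len(P),cv2.minAreaRect(P), 'zmed',np.median(W[m][:,2]))
rect(sel(.4,.66,-.02,.2,.024,.036,g<200),'block')
rect(sel(.4,.66,-.02,.2,.083,.096,g>330),'ears')
m=sel(.4,.62,-.02,.2,.097,.112); P=W[m][:,:2].astype(np.float32)*1000; print('lip',len(P),cv2.minEnclosingCircle(P),np.median(W[m][:,2]))
rect(sel(.45,.66,-.36,-.14,.043,.053),'rack')
m=sel(.45,.66,-.25,-.16,.100,.115); P=W[m][:,:2].astype(np.float32)*1000; print('thick',len(P),cv2.minEnclosingCircle(P),P.mean(0),np.median(W[m][:,2]))
def back(u,v,z):
    d=s['pose'][:3,:3]@np.array([(u-s['cx'])/s['fx'],-(v-s['cy'])/s['fy'],-1]); o=s['pose'][:3,3]; return o+d*(z-o[2])/d[2]
print('thick px',back(341.6,211.2,.108))
for n,c in dict(s1=(107,324),s2=(351,237),s3=(411,405),s4=(166,493)).items(): print(n,back(165+(c[0]+.5)/5-.5,150+(c[1]+.5)/5-.5,.03))
for z in(.090,.102,.114): print('lip',z,back(165+(244.5)/5-.5,150+361.5/5-.5,z))
for n,c in dict(el=(150,395),er=(345,330)).items(): print(n,back(165+(c[0]+.5)/5-.5,150+(c[1]+.5)/5-.5,.09))
```

```text
tip 0.022
block 1375 ((531.2301635742188, 92.71424865722656), (109.70216369628906, 147.02951049804688), 20.853906631469727) zmed 0.030413432285053332
ears 472 ((564.62548828125, 118.95832824707031), (147.671142578125, 119.44546508789062), 36.96809387207031) zmed 0.0892837330861902
lip 133 ((529.2021484375, 91.85359954833984), 19.235342025756836) 0.10131203129437272
rack 2347 ((548.5625, -249.83306884765625), (170.057861328125, 100.71058654785156), 70.98094177246094) zmed 0.04879990292439418
thick 171 ((562.135009765625, -209.3009033203125), 17.167062759399414) [ 562.24286 -209.21669] 0.10844126505996976
thick px [ 0.56138644 -0.20842418  0.108     ]
s1 [0.54899097 0.17213998 0.03      ]
s2 [0.59623385 0.05065752 0.03      ]
s3 [0.51213322 0.01776625 0.03      ]
s4 [0.46485986 0.13925466 0.03      ]
lip 0.09 [0.52955027 0.09353422 0.09      ]
lip 0.102 [0.52903733 0.09174172 0.102     ]
lip 0.114 [0.52852438 0.08994921 0.114     ]
el [0.51223604 0.13758402 0.09      ]
er [0.54556152 0.04600109 0.09      ]
```

Emit:
{"name": "send_rows", "arguments": {
  "moves": [
    {"dp":[4,-5,0],"roll":0},
    {"dp":[4,-5,0],"roll":0},
    {"dp":[4,-5,0],"roll":0},
    {"dp":[4,-5,0],"roll":0},
    {"dp":[4,-5,0],"roll":0},
    {"dp":[4,-5,0],"roll":0},
    {"dp":[4,-5,-3],"roll":0},
    {"dp":[4,-4.7,-5],"roll":0}
  ],
  "jaw": 0,
  "squeeze": 40
}}

```text
time: 1.15
position: [0.5287, 0.0701, 0.1873]
orientation: [0.233, 0.973, 0.0, 0.001]
ft_force: [0.1, 0.0, -0.4]
gripper_width: -0.0001
```

Emit:
{"name": "send_rows", "arguments": {
  "moves": [
    {"dp":[0,0,0],"roll":0},
    {"dp":[0,0,0],"roll":0}
  ]
}}

```text
time: 1.4
position: [0.5267, 0.0722, 0.1875]
orientation: [0.232, 0.973, 0.0, -0.0]
ft_force: [0.3, 0.5, -0.8]
gripper_width: 0.0004
```

Run:
```python
from h import *
s=snap('wrist','w1'); print(s['pose'].round(3)); W=cloud(s)
print(r.read_state()['position'])
for z0,z1 in((.024,.036),(.06,.098),(.098,.116)):
    m=(W[...,2]>z0)&(W[...,2]<z1); print(z0,m.sum())
```

```text
[[ 0.452 -0.847 -0.278  0.454]
 [ 0.892  0.43   0.141  0.108]
 [ 0.    -0.312  0.95   0.309]
 [ 0.     0.     0.     1.   ]]
[0.52688849 0.0726535  0.18813506]
0.024 19852
0.06 20347
0.098 5338
```

View pics/w1.png

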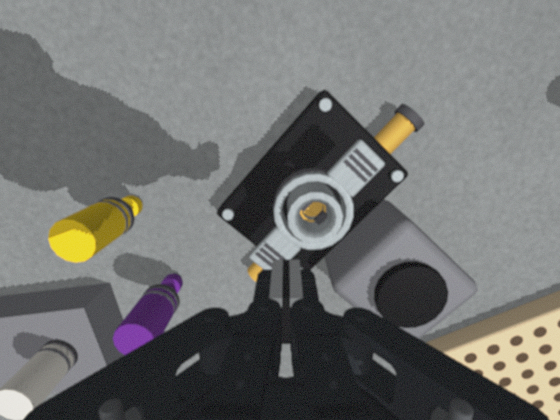

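Run:
```python
from h import *
s=load('w1'); W=cloud(s); v,u=np.mgrid[0:420,0:560]
m=(W[...,2]>.096)&(W[...,2]<.112)&(v<255)&(u>265)&(u<365)&(v>165)
P=W[m][:,:2].astype(np.float32)*1000; print('lip',cv2.minEnclosingCircle(P),np.median(W[m][:,2]))
m=(W[...,2]>.08)&(W[...,2]<.096)&(v<255)&(u>250)&(u<395)&(v>130)
print(np.median(W[m][:,2]))
def back(u,v,z):
    d=s['pose'][:3,:3]@np.array([(u-s['cx'])/s['fx'],-(v-s['cy'])/s['fy'],-1]); o=s['pose'][:3,3]; return o+d*(z-o[2])/d[2]
for p in((325,104),(398,176),(228,214)): print(back(*p,.03))
print('fourth->centre of diag',(back(398,176,.03)+back(228,214,.03))/2)
```

```text
lip ((526.9912109375, 94.00129699707031), 19.647193908691406) 0.10106832034081432
0.08936636753683866
[0.4635479 0.1406661 0.03     ]
[0.54976478 0.174118   0.03      ]
[0.51130901 0.01789337 0.03      ]
fourth->centre of diag [0.53053689 0.09600569 0.03      ]
```

Emit:
{"name": "send_rows", "arguments": {
  "moves": [
    {"dp":[1.9,-2.2,-1],"roll":0},
    {"dp":[0,0,-2.3],"roll":0},
    {"dp":[0,0,-2],"roll":0},
    {"dp":[0,0,0],"roll":0}
  ]
}}

```text
time: 1.95
position: [0.5452, 0.051, 0.1344]
orientation: [0.232, 0.973, -0.0, -0.0]
ft_force: [-0.7, 0.5, 1.2]
gripper_width: -0.0003
```

Emit:
{"name": "send_rows", "arguments": {
  "moves": [
    {"dp":[0,0,-0.2],"roll":0},
    {"dp":[0,0,-0.2],"roll":0},
    {"dp":[0,0,-0.2],"roll":0},
    {"dp":[0,0,0],"roll":0}
  ]
}}

```text
time: 2.45
position: [0.546, 0.05, 0.1285]
orientation: [0.232, 0.973, 0.0, -0.0]
ft_force: [-0.5, -0.1, -0.2]
gripper_width: 0.0001
```

Emit:
{"name": "send_rows", "arguments": {
  "moves": [
    {"dp":[0,0,-0.2],"roll":0},
    {"dp":[0,0,-0.2],"roll":0},
    {"dp":[0,0,0],"roll":0}
  ]
}}

```text
time: 2.82
position: [0.5459, 0.05, 0.1242]
orientation: [0.232, 0.973, -0.0, -0.0]
ft_force: [0.3, -0.3, -0.2]
gripper_width: 0.0002
```

Emit:
{"name": "send_rows", "arguments": {
  "moves": [
    {"dp":[0,0,-0.2],"roll":0},
    {"dp":[0,0,-0.2],"roll":0},
    {"dp":[0,0,0],"roll":0}
  ]
}}

```text
time: 3.2
position: [0.5459, 0.05, 0.1203]
orientation: [0.232, 0.973, -0.0, -0.0]
ft_force: [-0.3, 0.2, -0.4]
gripper_width: -0.0001
```

Emit:
{"name": "send_rows", "arguments": {
  "moves": [
    {"dp":[0,0,-0.2],"roll":0},
    {"dp":[0,0,-0.2],"roll":0},
    {"dp":[0,0,0],"roll":0}
  ]
}}

```text
time: 3.58
position: [0.5458, 0.05, 0.1162]
orientation: [0.232, 0.973, -0.0, -0.0]
ft_force: [0.5, 0.0, 0.5]
gripper_width: -0.0
```

Emit:
{"name": "send_rows", "arguments": {
  "moves": [
    {"dp":[0,0,-0.2],"roll":0},
    {"dp":[0,0,0],"roll":0}
  ]
}}

```text
time: 3.82
position: [0.5459, 0.05, 0.1143]
orientation: [0.232, 0.973, -0.0, -0.0]
ft_force: [-0.4, -0.2, -0.1]
gripper_width: 0.0003
```

Emit:
{"name": "send_rows", "arguments": {
  "moves": [
    {"dp":[0,0,-0.2],"roll":0},
    {"dp":[0,0,0],"roll":0}
  ]
}}

```text
time: 4.08
position: [0.5459, 0.05, 0.1123]
orientation: [0.232, 0.973, -0.0, -0.0]
ft_force: [0.8, -0.6, -0.4]
gripper_width: 0.0002
```

Emit:
{"name": "send_rows", "arguments": {
  "moves": [
    {"dp":[0,0,-0.2],"roll":0},
    {"dp":[0,0,0],"roll":0}
  ]
}}

```text
time: 4.32
position: [0.5461, 0.05, 0.1106]
orientation: [0.232, 0.973, 0.0, 0.0]
ft_force: [-0.7, -1.1, 3.6]
gripper_width: -0.0002
```

Emit:
{"name": "send_rows", "arguments": {
  "moves": [
    {"dp":[0,0,-0.2],"roll":0},
    {"dp":[0,0,0],"roll":0}
  ]
}}

```text
time: 4.58
position: [0.5461, 0.05, 0.1085]
orientation: [0.232, 0.973, 0.0, 0.0]
ft_force: [-0.2, -1.2, 4.7]
gripper_width: 0.0005
```

Emit:
{"name": "send_rows", "arguments": {
  "moves": [
    {"dp":[0,0,-0.2],"roll":0},
    {"dp":[0,0,-0.2],"roll":0},
    {"dp":[0,0,-0.2],"roll":0},
    {"dp":[0,0,-0.2],"roll":0},
    {"dp":[0,0,0],"roll":0}
  ]
}}

```text
time: 5.2
position: [0.5459, 0.0501, 0.1003]
orientation: [0.232, 0.973, 0.0, -0.0]
ft_force: [0.7, 0.0, 0.4]
gripper_width: -0.0003
```

Emit:
{"name": "send_rows", "arguments": {
  "moves": [
    {"dp":[0,0,-0.1],"roll":0},
    {"dp":[0,0,-0.1],"roll":0},
    {"dp":[0,0,0],"roll":0}
  ]
}}

```text
time: 5.58
position: [0.546, 0.05, 0.0985]
orientation: [0.232, 0.973, 0.0, -0.0]
ft_force: [-1.3, 0.0, 4.9]
gripper_width: -0.0001
```

Emit:
{"name": "send_rows", "arguments": {
  "moves": [
    {"dp":[0,0,-0.05],"roll":0},
    {"dp":[0,0,0],"roll":0}
  ]
}}

```text
time: 5.82
position: [0.546, 0.0501, 0.0979]
orientation: [0.232, 0.973, -0.0, -0.0]
ft_force: [-1.2, -1.0, 4.9]
gripper_width: -0.0003
```

Emit:
{"name": "send_rows", "arguments": {
  "moves": [
    {"dp":[0,0,-0.05],"roll":0},
    {"dp":[0,0,0],"roll":0}
  ]
}}

```text
time: 6.08
position: [0.546, 0.05, 0.0974]
orientation: [0.232, 0.973, 0.0, -0.0]
ft_force: [-1.7, -0.2, 5.1]
gripper_width: 0.0001
```

Emit:
{"name": "send_rows", "arguments": {
  "moves": [
    {"dp":[0,0,-0.05],"roll":0},
    {"dp":[0,0,0],"roll":0}
  ]
}}

```text
time: 6.32
position: [0.546, 0.05, 0.0969]
orientation: [0.232, 0.973, 0.0, 0.0]
ft_force: [-1.1, -0.9, 5.1]
gripper_width: -0.0
```

Emit:
{"name": "send_rows", "arguments": {
  "moves": [
    {"dp":[0,0,-0.05],"roll":0},
    {"dp":[0,0,0],"roll":0}
  ]
}}

```text
time: 6.58
position: [0.546, 0.05, 0.0964]
orientation: [0.232, 0.973, -0.0, -0.0]
ft_force: [-1.7, -0.3, 5.2]
gripper_width: 0.0001
```

Emit:
{"name": "send_rows", "arguments": {
  "moves": [
    {"dp":[0,0,-0.03],"roll":0},
    {"dp":[0,0,0],"roll":0}
  ]
}}

```text
time: 6.82
position: [0.546, 0.05, 0.0961]
orientation: [0.232, 0.973, -0.0, -0.0]
ft_force: [-1.5, -0.2, 5.0]
gripper_width: -0.0
```

Emit:
{"name": "send_rows", "arguments": {
  "moves": [
    {"dp":[0,0,-0.03],"roll":0},
    {"dp":[0,0,0],"roll":0}
  ]
}}

```text
time: 7.08
position: [0.546, 0.05, 0.0958]
orientation: [0.232, 0.973, 0.0, 0.0]
ft_force: [-2.5, -0.7, 5.2]
gripper_width: -0.0001
```

Emit:
{"name": "send_rows", "arguments": {
  "moves": [
    {"dp":[0,0,-0.03],"roll":0},
    {"dp":[0,0,0],"roll":0}
  ]
}}

```text
time: 7.32
position: [0.546, 0.0501, 0.0956]
orientation: [0.232, 0.973, 0.0, 0.0]
ft_force: [-2.6, -0.1, 6.7]
gripper_width: 0.0002
```

Emit:
{"name": "send_rows", "arguments": {
  "moves": [
    {"dp":[0,0,-0.03],"roll":0},
    {"dp":[0,0,0],"roll":0}
  ]
}}

```text
time: 7.58
position: [0.546, 0.05, 0.0955]
orientation: [0.232, 0.973, 0.0, 0.0]
ft_force: [-3.4, -0.5, 8.8]
gripper_width: -0.0004
```

Emit:
{"name": "send_rows", "arguments": {
  "moves": [
    {"dp":[0,0,0.3],"roll":0},
    {"dp":[0,0,1.2],"roll":0},
    {"dp":[0,0,3],"roll":0},
    {"dp":[0,0,3.5],"roll":0},
    {"dp":[0,0,0],"roll":0}
  ],
  "jaw": 0
}}

```text
time: 8.2
position: [0.5475, 0.0502, 0.1782]
orientation: [0.232, 0.973, 0.001, 0.002]
ft_force: [0.6, 0.1, 0.5]
gripper_width: 0.0002
```

Run:
```python
from h import *
s=snap('scene','s1'); cv2.imwrite('pics/s1c.png',cv2.resize(s['img'][150:260,260:400],None,fx=5,fy=5,interpolation=cv2.INTER_CUBIC))
s=load('scene0'); cv2.imwrite('pics/s0c.png',cv2.resize(s['img'][150:260,260:400],None,fx=5,fy=5,interpolation=cv2.INTER_CUBIC))
st=r.read_state();print(st['position'],st['ft_force'])
```

```text
[0.5467377  0.05010618 0.17655056] [-0.52990148  0.37891163  0.45507877]
```

View pics/s1c.png

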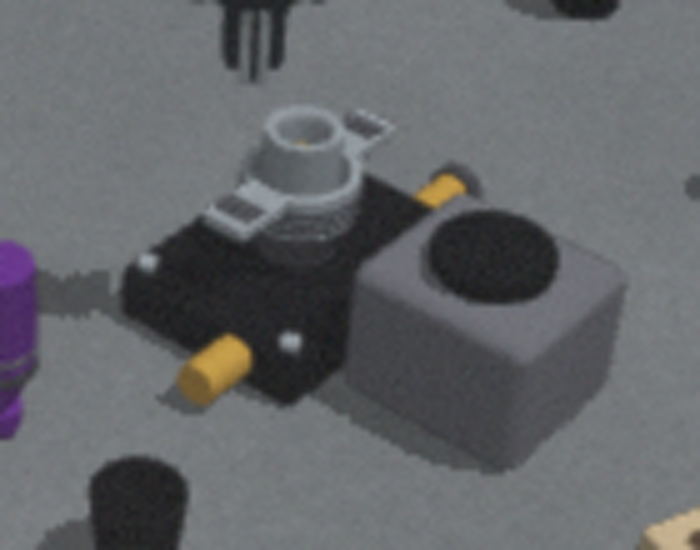

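View pics/s0c.png

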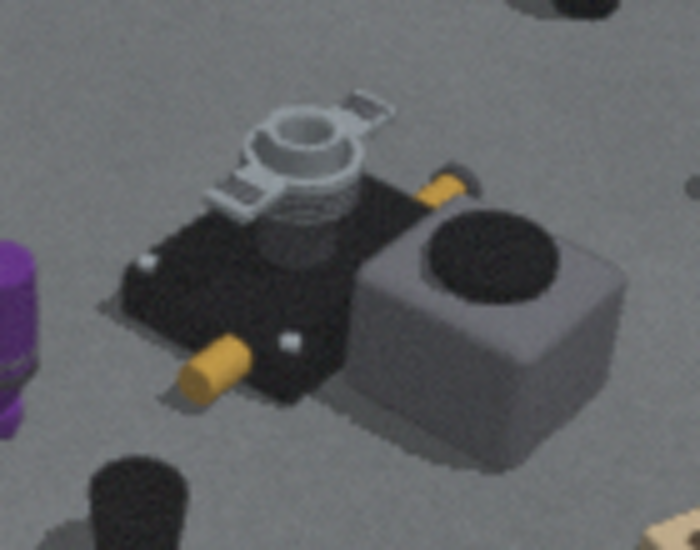

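The sleeve is caught back: the near ear has dropped from about (240,185) to (245,210) in the crop. Now to the thick cartridge.

Emit:
{"name": "send_rows", "arguments": {
  "moves": [
    {"dp":[0.3,-4,0],"roll":0},
    {"dp":[0.3,-5,0],"roll":0},
    {"dp":[0.3,-5,0],"roll":0},
    {"dp":[0.3,-5,0],"roll":0},
    {"dp":[0.3,-5,0],"roll":0},
    {"dp":[0.1,-1.9,0],"roll":0},
    {"dp":[0,0,0],"roll":0}
  ],
  "jaw": 6
}}

```text
time: 9.12
position: [0.5616, -0.2096, 0.1744]
orientation: [0.233, 0.972, 0.0, -0.001]
ft_force: [-0.2, -0.2, -0.0]
gripper_width: 0.0599
```

Run:
```python
from h import *
s=snap('wrist','w2'); W=cloud(s); st=r.read_state();print(st['position'],st['gripper_width'])
m=(W[...,2]>.100)&(W[...,2]<.112)&(abs(W[...,0]-.562)<.025)&(abs(W[...,1]+.209)<.025)
P=W[m][:,:2].astype(np.float32)*1000; print(len(P),cv2.minEnclosingCircle(P),np.median(W[m],0))
```

```text
[ 0.5616749  -0.20859403  0.17460439] 0.06005950487751034
2158 ((559.75732421875, -207.3546600341797), 17.509084701538086) [ 0.55807077 -0.20664731  0.10861277]
```

View pics/w2.png

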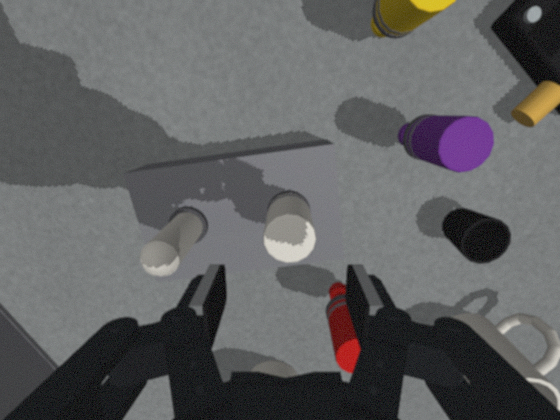

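Emit:
{"name": "send_rows", "arguments": {
  "moves": [
    {"dp":[0,0,-3],"roll":0},
    {"dp":[0,0,-2.5],"roll":0},
    {"dp":[0,0,-2],"roll":0},
    {"dp":[0,0,-0.9],"roll":0},
    {"dp":[0,0,0],"roll":0}
  ]
}}

```text
time: 9.8
position: [0.5619, -0.208, 0.0911]
orientation: [0.232, 0.973, 0.0, -0.0]
ft_force: [-0.2, -0.3, 0.3]
gripper_width: 0.0597
```

Emit:
{"name": "send_rows", "arguments": {
  "moves": [
    {"dp":[0,0,0],"roll":0},
    {"dp":[0,0,0],"roll":0},
    {"dp":[0,0,0],"roll":0},
    {"dp":[0,0,0],"roll":0},
    {"dp":[0,0,0],"roll":0}
  ],
  "jaw": 3,
  "squeeze": 45
}}

```text
time: 10.42
position: [0.5625, -0.209, 0.0923]
orientation: [0.232, 0.973, 0.0, 0.001]
ft_force: [-1.1, 2.1, 7.1]
gripper_width: 0.0342
```

Emit:
{"name": "send_rows", "arguments": {
  "moves": [
    {"dp":[0,0,0.5],"roll":0},
    {"dp":[0,0,1],"roll":0},
    {"dp":[0,0,2],"roll":0},
    {"dp":[0,0,3],"roll":0},
    {"dp":[0,0,3],"roll":0},
    {"dp":[0,0,2.5],"roll":0},
    {"dp":[0,0,0],"roll":0},
    {"dp":[0,0,0],"roll":0}
  ]
}}

```text
time: 11.42
position: [0.5617, -0.2089, 0.2105]
orientation: [0.232, 0.973, 0.0, -0.0]
ft_force: [-0.2, -0.7, -2.4]
gripper_width: 0.0337
```

Run:
```python
from h import *
s=snap('wrist','w3'); st=r.read_state();print(st['position'],st['gripper_width'],st['ft_force'],st['torque'])
s=snap('scene','s3'); cv2.imwrite('pics/s3c.png',cv2.resize(s['img'][120:280,140:300],None,fx=3.5,fy=3.5,interpolation=cv2.INTER_CUBIC))
```

```text
[ 0.5615228  -0.20881577  0.2101662 ] 0.033823139724387566 [ 0.39080759  0.26976813 -2.01439058] [ 0.01228358  0.0060787  -0.01901774]
```

View pics/w3.png

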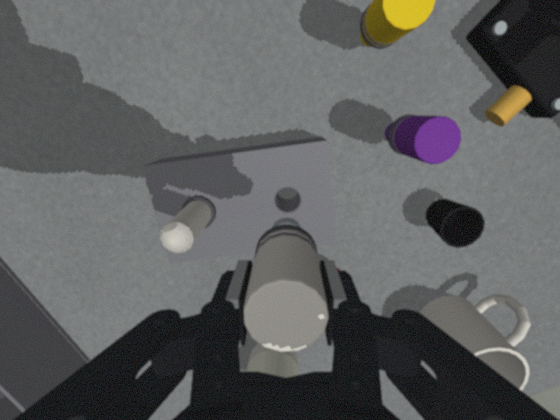

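View pics/s3c.png

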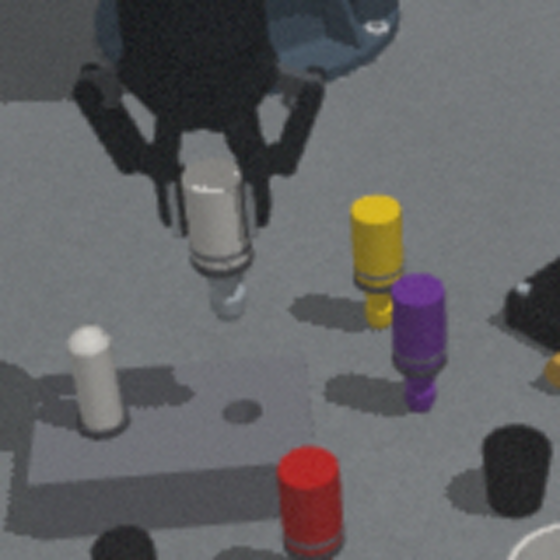

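Run:
```python
from h import *
from scipy.optimize import least_squares
s=load('w3'); W=cloud(s); T=np.array([.5615,-.2088,.2102]); v,u=np.mgrid[0:420,0:560]
m=(v>225)&(v<352)&(u>245)&(u<328)&(np.hypot(W[...,0]-T[0],W[...,1]-T[1])<.035)
P=W[m]; print(len(P),np.percentile(P[:,2],[0,1,50,99,100]))
top=P[P[:,2]>np.percentile(P[:,2],99)-.003]; print('top',np.median(top[:,2]),cv2.minEnclosingCircle((top[:,:2]*1000).astype(np.float32)))
S=P[(P[:,2]<P[:,2].max()-.008)&(P[:,2]>P[:,2].max()-.05)]
f=lambda p: np.hypot(S[:,0]-p[0]-p[2]*(S[:,2]-T[2]),S[:,1]-p[1]-p[3]*(S[:,2]-T[2]))-.0175
o=least_squares(f,[T[0],T[1],0,0],loss='soft_l1',f_scale=.001); print(o.x, np.sqrt(np.mean(o.fun**2)))
```

```text
8799 [0.04734093 0.16792944 0.22606674 0.22798224 0.22946538]
top 0.22685826886286697 ((560.6923217773438, -207.43682861328125), 19.731552124023438)
[ 0.55902135 -0.20844927  0.00479318 -0.00352726] 0.0008115718887404521
```

Emit:
{"name": "send_rows", "arguments": {
  "moves": [
    {"dp":[-0.4,4.2,0],"roll":0},
    {"dp":[-0.6,5,0],"roll":0},
    {"dp":[-0.6,5,0],"roll":0},
    {"dp":[-0.6,5,0],"roll":0},
    {"dp":[-0.6,5,0],"roll":0},
    {"dp":[-0.4,4,0],"roll":0},
    {"dp":[-0.05,2,0],"roll":0},
    {"dp":[0,0,0],"roll":0}
  ]
}}

```text
time: 12.52
position: [0.5293, 0.0938, 0.2107]
orientation: [0.231, 0.973, -0.0, -0.0]
ft_force: [-0.8, -0.3, -2.7]
gripper_width: 0.034
```

Emit:
{"name": "send_rows", "arguments": {
  "moves": [
    {"dp":[0,0,0],"roll":0},
    {"dp":[0,0,0],"roll":0}
  ]
}}

```text
time: 12.78
position: [0.5296, 0.092, 0.2111]
orientation: [0.233, 0.972, -0.0, -0.0]
ft_force: [-0.4, 0.4, -2.1]
gripper_width: 0.0338
```

Run:
```python
from h import *
s=snap('wrist','w4'); st=r.read_state();print(st['position'],st['ft_force'],st['torque'])
s=snap('scene','s4'); cv2.imwrite('pics/s4c.png',cv2.resize(s['img'][80:260,240:400],None,fx=3.3,fy=3.3,interpolation=cv2.INTER_CUBIC))
```

```text
[0.52960321 0.09212957 0.21116062] [ 0.31415244 -0.11451734 -1.99706574] [-0.0365145   0.01166414 -0.0630743 ]
```

View pics/w4.png

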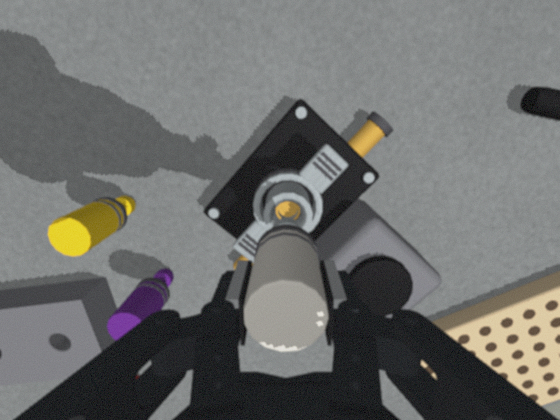

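View pics/s4c.png

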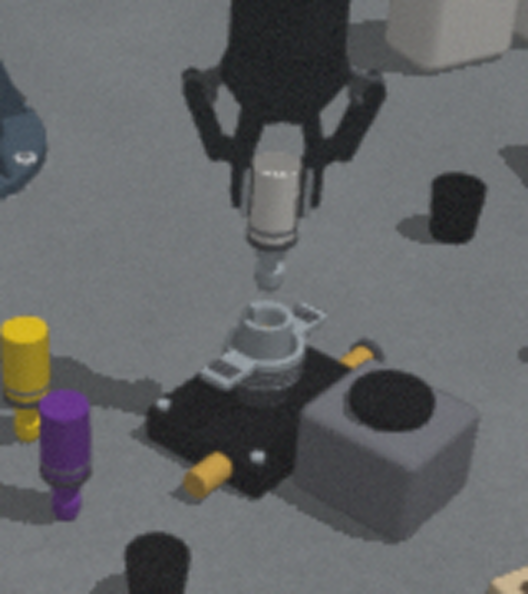

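Emit:
{"name": "send_rows", "arguments": {
  "moves": [
    {"dp":[-0.06,0.08,-0.8],"roll":0},
    {"dp":[0,0,-0.8],"roll":0},
    {"dp":[0,0,-0.6],"roll":0},
    {"dp":[0,0,0],"roll":0},
    {"dp":[0,0,0],"roll":0}
  ]
}}

```text
time: 13.5
position: [0.529, 0.0939, 0.1894]
orientation: [0.232, 0.973, 0.0, 0.0]
ft_force: [-0.2, -0.2, -1.8]
gripper_width: 0.0339
```

Emit:
{"name": "send_rows", "arguments": {
  "moves": [
    {"dp":[0,0,-0.2],"roll":0},
    {"dp":[0,0,-0.2],"roll":0},
    {"dp":[0,0,0],"roll":0}
  ]
}}

```text
time: 13.88
position: [0.5288, 0.0938, 0.1851]
orientation: [0.232, 0.973, -0.0, -0.0]
ft_force: [-0.2, 0.5, -1.4]
gripper_width: 0.0339
```

Emit:
{"name": "send_rows", "arguments": {
  "moves": [
    {"dp":[0,0,-0.2],"roll":0},
    {"dp":[0,0,-0.1],"roll":0},
    {"dp":[0,0,0],"roll":0}
  ]
}}

```text
time: 14.25
position: [0.5288, 0.0938, 0.1822]
orientation: [0.232, 0.973, -0.0, -0.0]
ft_force: [-0.2, 0.1, -2.3]
gripper_width: 0.0341
```

Emit:
{"name": "send_rows", "arguments": {
  "moves": [
    {"dp":[0,0,-0.1],"roll":0},
    {"dp":[0,0,-0.1],"roll":0},
    {"dp":[0,0,0],"roll":0}
  ]
}}

```text
time: 14.62
position: [0.5288, 0.0938, 0.1801]
orientation: [0.232, 0.973, -0.0, -0.0]
ft_force: [0.4, 0.0, -2.1]
gripper_width: 0.0344
```

Emit:
{"name": "send_rows", "arguments": {
  "moves": [
    {"dp":[0,-0.05,-0.1],"roll":0},
    {"dp":[0,0,-0.1],"roll":0},
    {"dp":[0,0,0],"roll":0}
  ]
}}

```text
time: 15.0
position: [0.5289, 0.0933, 0.1782]
orientation: [0.232, 0.973, -0.0, -0.0]
ft_force: [-0.3, -0.5, -3.9]
gripper_width: 0.0342
```

Emit:
{"name": "send_rows", "arguments": {
  "moves": [
    {"dp":[0,0,-0.1],"roll":0},
    {"dp":[0,0,-0.1],"roll":0},
    {"dp":[0,0,0],"roll":0}
  ]
}}

```text
time: 15.38
position: [0.5289, 0.0933, 0.1762]
orientation: [0.232, 0.973, -0.0, -0.0]
ft_force: [0.6, -0.4, -1.6]
gripper_width: 0.0341
```

Emit:
{"name": "send_rows", "arguments": {
  "moves": [
    {"dp":[0,0,-0.1],"roll":0},
    {"dp":[0,0,-0.1],"roll":0},
    {"dp":[0,0,0],"roll":0}
  ]
}}

```text
time: 15.75
position: [0.5289, 0.0933, 0.1742]
orientation: [0.232, 0.973, -0.0, -0.0]
ft_force: [-0.2, 0.3, -1.1]
gripper_width: 0.034
```

Emit:
{"name": "send_rows", "arguments": {
  "moves": [
    {"dp":[0,0,-0.1],"roll":0},
    {"dp":[0,0,-0.1],"roll":0},
    {"dp":[0,0,0],"roll":0}
  ]
}}

```text
time: 16.12
position: [0.5289, 0.0933, 0.1721]
orientation: [0.232, 0.973, -0.0, -0.0]
ft_force: [0.2, 0.1, -2.4]
gripper_width: 0.0341
```

Emit:
{"name": "send_rows", "arguments": {
  "moves": [
    {"dp":[0,0,-0.1],"roll":0},
    {"dp":[0,0,-0.1],"roll":0},
    {"dp":[0,0,-0.1],"roll":0},
    {"dp":[0,0,0],"roll":0}
  ]
}}

```text
time: 16.62
position: [0.5289, 0.0933, 0.1692]
orientation: [0.232, 0.973, -0.0, -0.0]
ft_force: [0.8, -0.5, -2.6]
gripper_width: 0.0341
```

Emit:
{"name": "send_rows", "arguments": {
  "moves": [
    {"dp":[0,0,-0.1],"roll":0},
    {"dp":[0,0,-0.1],"roll":0},
    {"dp":[0,0,-0.1],"roll":0},
    {"dp":[0,0,0],"roll":0}
  ]
}}

```text
time: 17.12
position: [0.5289, 0.0934, 0.1661]
orientation: [0.232, 0.973, -0.0, -0.0]
ft_force: [0.3, 0.2, -2.6]
gripper_width: 0.0335
```

Emit:
{"name": "send_rows", "arguments": {
  "moves": [
    {"dp":[0,0,-0.1],"roll":0},
    {"dp":[0,0,-0.1],"roll":0},
    {"dp":[0,0,-0.1],"roll":0},
    {"dp":[0,0,0],"roll":0}
  ]
}}

```text
time: 17.62
position: [0.5291, 0.0934, 0.1633]
orientation: [0.232, 0.973, 0.0, 0.0]
ft_force: [1.1, 0.7, -2.0]
gripper_width: 0.0341
```

Emit:
{"name": "send_rows", "arguments": {
  "moves": [
    {"dp":[0,0,-0.1],"roll":0},
    {"dp":[0,0,-0.1],"roll":0},
    {"dp":[0,0,-0.1],"roll":0},
    {"dp":[0,0,0],"roll":0}
  ]
}}

```text
time: 18.12
position: [0.5292, 0.0934, 0.1605]
orientation: [0.232, 0.973, 0.0, 0.0]
ft_force: [3.3, 0.9, 3.0]
gripper_width: 0.0338
```

Emit:
{"name": "send_rows", "arguments": {
  "moves": [
    {"dp":[0.08,0.02,0],"roll":0},
    {"dp":[0,0,0],"roll":0}
  ]
}}

```text
time: 18.38
position: [0.5297, 0.0935, 0.1604]
orientation: [0.232, 0.973, -0.0, -0.0]
ft_force: [1.5, 0.2, 5.7]
gripper_width: 0.0341
```

Emit:
{"name": "send_rows", "arguments": {
  "moves": [
    {"dp":[0,0,-0.1],"roll":0},
    {"dp":[0,0,-0.1],"roll":0},
    {"dp":[0,0,0],"roll":0}
  ]
}}

```text
time: 18.75
position: [0.5296, 0.0935, 0.1583]
orientation: [0.232, 0.973, -0.0, -0.0]
ft_force: [1.4, -0.2, 4.6]
gripper_width: 0.0338
```

Emit:
{"name": "send_rows", "arguments": {
  "moves": [
    {"dp":[0.03,0,-0.1],"roll":0},
    {"dp":[0,0,-0.1],"roll":0},
    {"dp":[0,0,-0.1],"roll":0},
    {"dp":[0,0,0],"roll":0}
  ]
}}

```text
time: 19.25
position: [0.5298, 0.0935, 0.1553]
orientation: [0.232, 0.973, -0.0, -0.0]
ft_force: [0.4, 0.1, 5.5]
gripper_width: 0.0344
```

Emit:
{"name": "send_rows", "arguments": {
  "moves": [
    {"dp":[0,0,-0.1],"roll":0},
    {"dp":[0,0,-0.1],"roll":0},
    {"dp":[0,0,-0.1],"roll":0},
    {"dp":[0,0,0],"roll":0}
  ]
}}

```text
time: 19.75
position: [0.5298, 0.0934, 0.1523]
orientation: [0.232, 0.973, -0.0, -0.0]
ft_force: [0.2, -0.2, 6.6]
gripper_width: 0.0344
```

Emit:
{"name": "send_rows", "arguments": {
  "moves": [
    {"dp":[0,0,-0.1],"roll":0},
    {"dp":[0,0,-0.1],"roll":0},
    {"dp":[0,0,0],"roll":0}
  ]
}}

```text
time: 20.12
position: [0.5298, 0.0935, 0.1503]
orientation: [0.232, 0.973, -0.0, -0.0]
ft_force: [-0.1, -0.0, 5.1]
gripper_width: 0.0339
```

Emit:
{"name": "send_rows", "arguments": {
  "moves": [
    {"dp":[0,0,-0.05],"roll":0},
    {"dp":[0,0,-0.05],"roll":0},
    {"dp":[0,0,0],"roll":0}
  ]
}}

```text
time: 20.5
position: [0.5299, 0.0935, 0.1494]
orientation: [0.232, 0.973, -0.0, -0.0]
ft_force: [-1.5, 0.3, 6.5]
gripper_width: 0.0341
```

Emit:
{"name": "send_rows", "arguments": {
  "moves": [
    {"dp":[0,0,-0.05],"roll":0},
    {"dp":[0,0,-0.05],"roll":0},
    {"dp":[0,0,0],"roll":0}
  ]
}}

```text
time: 20.88
position: [0.5299, 0.0934, 0.1484]
orientation: [0.232, 0.973, -0.0, -0.0]
ft_force: [0.2, -0.2, 7.1]
gripper_width: 0.0339
```

Emit:
{"name": "send_rows", "arguments": {
  "moves": [
    {"dp":[0,0,-0.05],"roll":0},
    {"dp":[0,0,0],"roll":0}
  ]
}}

```text
time: 21.12
position: [0.5298, 0.0935, 0.1479]
orientation: [0.232, 0.973, -0.0, -0.0]
ft_force: [0.4, 0.0, 6.9]
gripper_width: 0.0343
```

Emit:
{"name": "send_rows", "arguments": {
  "moves": [
    {"dp":[0,0,-0.05],"roll":0},
    {"dp":[0,0,0],"roll":0}
  ]
}}

```text
time: 21.38
position: [0.5296, 0.0935, 0.1469]
orientation: [0.232, 0.973, -0.0, -0.0]
ft_force: [1.5, 0.4, 0.6]
gripper_width: 0.0339
```

Run:
```python
from h import *
st=r.read_state();print(st['position'],st['ft_force'],st['torque'])
s=snap('scene','s5'); cv2.imwrite('pics/s5c.png',cv2.resize(s['img'][110:250,260:400],None,fx=4,fy=4,interpolation=cv2.INTER_CUBIC))
```

```text
[0.52956611 0.09347557 0.14692351] [1.48507387 0.37705645 0.55862018] [ 0.04763785 -0.25157275  0.0172672 ]
```

View pics/s5c.png

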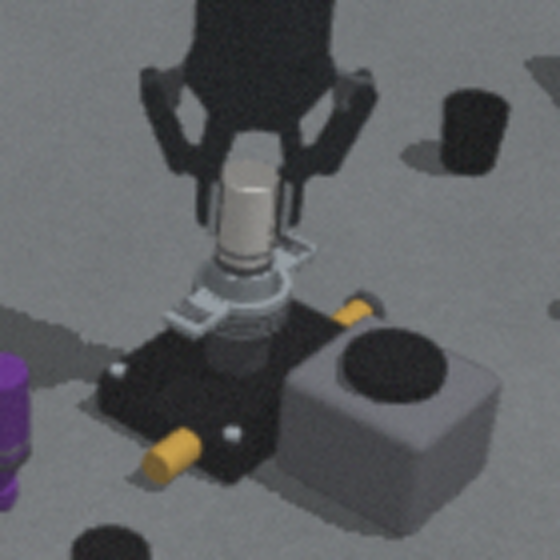

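Emit:
{"name": "send_rows", "arguments": {
  "moves": [
    {"dp":[0,0,-0.05],"roll":0},
    {"dp":[0,0,0],"roll":0}
  ]
}}

```text
time: 21.68
position: [0.5298, 0.0934, 0.1468]
orientation: [0.232, 0.973, -0.0, -0.0]
ft_force: [-0.9, -0.3, 6.5]
gripper_width: 0.0341
```

Run:
```python
from h import *
s=snap('scene','s6'); W=cloud(s)
for f in('scene0','s1','s5','s6'):
    s=load(f);W=cloud(s)
    m=np.zeros((420,560),bool); m[180:200,300:318]=1
    m&=(W[...,2]>.065)&(W[...,2]<.1)
    print(f,m.sum(),np.median(W[m],0))
```

```text
scene0 185 [0.54457541 0.06149017 0.08795317]
s1 205 [0.54207194 0.06472268 0.07794339]
s5 185 [0.54521092 0.06225011 0.08771327]
s6 185 [0.54452222 0.06252703 0.08763876]
```

Ear height is back to its forward value (0.0877, against 0.0779 when caught): locked. Releasing.

Emit:
{"name": "send_rows", "arguments": {
  "moves": [
    {"dp":[0,0,0],"roll":0},
    {"dp":[0,0,0],"roll":0},
    {"dp":[0,0,0],"roll":0},
    {"dp":[0,0,0],"roll":0}
  ],
  "jaw": 6.5
}}

```text
time: 22.22
position: [0.53, 0.0936, 0.1467]
orientation: [0.232, 0.973, -0.0, -0.0]
ft_force: [0.7, 0.0, -0.5]
gripper_width: 0.0647
```

Emit:
{"name": "send_rows", "arguments": {
  "moves": [
    {"dp":[0,0,0.5],"roll":0},
    {"dp":[0,0,2],"roll":0},
    {"dp":[0,0,3.5],"roll":0},
    {"dp":[0,0,4],"roll":0},
    {"dp":[-2,-3,2],"roll":0},
    {"dp":[-4,-4,0],"roll":0},
    {"dp":[0,0,0],"roll":0},
    {"dp":[0,0,0],"roll":0}
  ]
}}

```text
time: 23.22
position: [0.4703, 0.0236, 0.2672]
orientation: [0.232, 0.973, 0.0, 0.0]
ft_force: [0.3, 0.3, -0.1]
gripper_width: 0.0648
```

Run:
```python
from h import *
from scipy.optimize import least_squares
s=snap('scene','s7'); cv2.imwrite('pics/s7c.png',cv2.resize(s['img'][110:270,140:400],None,fx=3,fy=3,interpolation=cv2.INTER_CUBIC))
W=cloud(s);m=np.zeros((420,560),bool); m[180:200,300:318]=1
m&=(W[...,2]>.065)&(W[...,2]<.1); print('ear',np.median(W[m],0))
m=(np.hypot(W[...,0]-.529,W[...,1]-.0925)<.03)&(W[...,2]>.115); P=W[m]; print('cart top',len(P),np.percentile(P[:,2],[98,100]))
S=P[P[:,2]<np.percentile(P[:,2],98)-.008]
f=lambda p: np.hypot(S[:,0]-p[0]-p[2]*(S[:,2]-.13),S[:,1]-p[1]-p[3]*(S[:,2]-.13))-.0175
o=least_squares(f,[.529,.0925,0,0],loss='soft_l1',f_scale=.001);print(o.x)
st=r.read_state();print(st['time'],st['position'],st['ft_force'])
```

```text
ear [0.54434155 0.0623693  0.08768167]
cart top 441 [0.35334824 0.35649812]
[ 0.52776762  0.09707155 -0.0086394  -0.11147445]
23.275 [0.47050049 0.02384918 0.26696292] [-0.14858009  0.65591687 -0.28155924]
```

View pics/s7c.png

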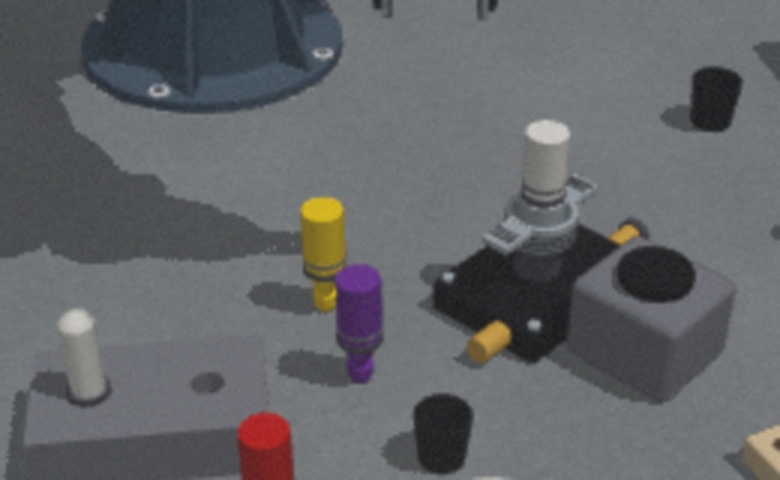

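Run:
```python
from h import *
from scipy.optimize import least_squares
s=load('s7');W=cloud(s)
m=(np.hypot(W[...,0]-.529,W[...,1]-.0925)<.03)&(W[...,2]>.115)&(W[...,2]<.18); P=W[m]; print(len(P),np.percentile(P[:,2],[50,90,98]))
S=P[P[:,2]<.156]
f=lambda p: np.hypot(S[:,0]-p[0]-p[2]*(S[:,2]-.13),S[:,1]-p[1]-p[3]*(S[:,2]-.13))-.0175
o=least_squares(f,[.529,.0925,0,0],loss='soft_l1',f_scale=.001);print(o.x)
```

```text
338 [0.14699447 0.16285935 0.16405355]
[ 0.5278413   0.09632035 -0.00238139 -0.00248538]
```

Upright (tilt about 0.2°), with the top at 0.163 m where 0.163 m was expected for a locked cartridge. Handing in.

```bash
python3 -c "
from workcell import r
print(r.sign_off())"
```

```text
the job is handed in; nothing more can be done
None
```

The thick cartridge is in the quick coupler and locked, and I handed the job in at about 23 s of the 64 s allowed.

- **Sleeve:** I pressed the −y ear down with closed fingers until the hard stop, with about 9 N at most. A picture showed it stayed back by itself.
- **Cartridge:** I lifted it out of the rack and lowered it into the mouth, shifting about 1 mm in x when I felt a side force. I pushed it against the cup with about 9 N. The resistance then dropped from about 9 to 3 N as it locked. A further 0.5 mm push stopped at about 9 N. I then let go.
- **Last checks after release:**
  - **Sleeve:** the ear is back at its forward height, 87.7 mm, against 77.9 mm when caught back.
  - **Cartridge:** it is upright to within about 0.2°, and its top is at about 163 mm, as expected for the locked position.
  - **Other objects:** the slim cartridge is still in the rack, and the net pot was not approached.
  - **Robot:** it touches nothing.
- **Disagreements:** the wrist and top cameras differed by about 2 mm, so I used relative distances. My first check of the cartridge's tilt came out wrong because it picked up the arm, and I redid it without the arm. The ear height felt at the stop was about 1 mm below what the depth pictures gave.

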